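# Hold a Jominy bar against the end stop of its hardness fixture

## Robot

A 6-joint arm with a two-finger parallel gripper is mounted at the origin on the work surface. World frame = base frame: x ahead of the robot, y to its left, z up, the work surface at z = 0. Lengths are in mm, angles in rad, forces in N, time in s.
With the tool pointing down it reaches from about 275 to 1000 mm from the base axis. Payload 8.4 kg.
Tool frame: the origin (TCP) lies midway between the tips of the shut fingers; the grasp point (between the pads) lies 19 mm behind it; z points along the fingers, y is the line along which they close (so a half turn about z gives the same grasp; the last joint's range is limited). The gripper opens to 85 mm and grips with 20 to 120 N. Pads are 22 mm wide; open, the fingers measure 114 mm over their backs; the gripper's body (76 mm by 85 mm) begins 54 mm behind the grasp point. The pads swing forward as they close: fully open they stand 13 mm farther back than shut.
Start: joints at [-1.241, 0.353, 1.633, -0, 1.155, -0.002], TCP at [203.589, -590.914, 231.281] pointing down, gripper open.
Joint ranges: [-2.63, 2.63], [-0.92, 2.1], [0.06, 2.66], [-1.3, 4.44], [0, 2.69], [-3.02, 3.02]. Speed limits (rad/s): [2.22, 2.22, 2.79, 3.14, 3.14, 3.14].

## Interface

Orientations are given as [roll, pitch, yaw] about the fixed x, y, z axes, in that order (R = Rz(yaw) Ry(pitch) Rx(roll)).
In Python, from rig import r, cams gives the robot as it stands. The module is installed in compiled form; this text tells all that it offers.
- The arm moves only by the tool send_rows, never from a script. Its argument "targets" is one flat list of numbers, 7 for each row, row after row: the shift along the tool's x, y, z in m, then the turn, a rotation vector about the tool's x, y, z in rad, then the opening, from -1 (shut) to 1 (fully open). In form: [tx, ty, tz, wx, wy, wz, fingers, tx, ty, tz, wx, wy, wz, fingers, ...]. A call has 1 to 12 rows; each row is the pose to reach, as a shift and turn from the pose commanded when the call began, along the tool's axes at that moment; what a row does not reach only later rows make up. A row lasts 1/12 s, in which the tool goes at most 41.7 mm and 7.16 degrees, less where a joint would pass 70% of its speed; a pose out of reach is approached as far as the arm can. A call with a gripper value outside its range is refused whole. The fingers move at their own pace and stop on an object; "grip_force" is the grip in N (left out, the last holds). Time passes only in rows, so rows that repeat a pose let the fingers close. It gives the time, the measured TCP pose, the force, the opening and the grip force at its end, in the units of the state.
- r.sense(): the state, without advancing time (a new reading comes with each control period).
- cams.grab_frame(name): name is "scene" or "top" or "wrist"; returns a dict with "color" (420x560x3 uint8, blue, green, red), "fx", "fy", "cx", "cy" (pixels), "xyz" and "attitude" of the camera in the world. Camera axes: x right, y down, z forward; pixel columns grow to the right and rows downward; lengths in mm; the calibration is good to about 2 mm. A picture is of the moment at which its call begins. There is no depth.
- r.sign_off(): hands the job in; it is judged then, once.
The state is a dict: "clock": time; "qpos": joint angles; "qvel": joint speeds; "joint_efforts": joint torques, N m; "eef_pos": TCP position; "tcp_rot": TCP orientation; "contact_force": force on the tool from outside, world axes, zero at the start; "wrist_torque": the same for the moment, N m; "opening": opening from 0.0 (shut) to 1.0 (fully open); "grasp_force": force on a finger pad.
Only numpy, scipy, OpenCV 4.12 (cv2) and the standard library are available. Lean on these libraries where they do the work, as an engineer would, in place of code of your own. Each camera call takes 0.05 s, during which the arm holds its last target. There are 200 camera calls.

## Task

Take the Jominy bar with the blue head out of the wooden rack and lay it in the two V-saddles of the hardness fixture, bright ground flat facing up, plain end towards the brass end stop. Then be my third hand: push the bar lengthwise square against the stop with a steady force of about 10 N, without dropping it into the saddles or ramming the stop, hold that for a couple of seconds and finish still pushing, so that I can swing the clamp over and tighten it. Leave the other two bars, the caliper and the mounted sample where they are.

Things in the scene. Friction and masses are not known exactly. Their poses are not given: they have to be found in the camera images.
- bar_blue: the bar to load: round dark grey steel bar, 25 mm diameter, 100 mm long, 0.4 kg. Tail end: blue flange (head) 30 mm diameter, 4 mm thick, and 8 mm of blue paint; other end plain. Bright flats 6 mm wide along its +z and -z sides, one up at the start. Origin on its axis at mid-length, +x to the plain end. Starts level in the rack, axis 45 mm above the bench, one flat up
- bar_blue_face (a point): centre of the plain end face of the blue-headed bar, 50 mm from its origin along +x
- fixture: fixture bolted to the bench, rigid: grey base 190 x 75 mm, black handwheel at the stop end, steel carriage, top 28 mm above the bench, with saddles and stop. Origin on the bench under the middle of a fully home bar, +x along the bar to the stop, +z up. Swing clamp turned aside: post 32 mm to +x, 34 mm to -y, top 98 mm above the bench, arm along +x past the stop
- saddles: the two steel 90 degree V-saddles, each 14 mm thick, 46 mm wide, centred 34 mm to -x and 30 mm to +x of the fixture's origin, 50 mm free between them. A bar lying in both has its axis 62 mm above the bench, over the fixture's x axis. The V's mouth is 31 mm wide, 2 mm below the bar's axis. Pressing the bar down makes it drag as it slides. Origin and axes as the fixture's
- stop: brass end stop of the fixture, a plate 40 mm wide, from 28 to 78 mm above the bench; its flat face, which looks to the fixture's -x, lies 50 mm along +x. Same origin and axes as the fixture
- stop_face (a point): point on the end stop's flat face where the bar's axis meets it, 62 mm above the bench; axes as the fixture's, +x into the stop (the direction to push)
- rack: wooden rack, base board 105 x 190 mm, 10 mm thick, with two notched rails (14 mm thick, 34 mm either side of the middle, 54 mm free between them) that carry three bars side by side, 60 mm apart, in any order; origin on the bench under its centre, +x along the bars to their plain ends
- bar_red: bystander, same bar with a red head, in the rack; origin on its axis at mid-length
- bar_yellow: bystander, same bar with a yellow head, in the rack; origin on its axis at mid-length
- caliper: bystander, caliper lying flat on the bench beside the fixture, 225 x 70 mm, 14 mm high; origin on the bench under its middle
- puck: bystander, green mounted sample, 32 mm diameter, 20 mm high; origin centre of its underside
There are look-alikes about, which are no part of the job. Several things look just like the fixture: the one meant starts farthest to the robot's left. What is shaped like the bar_blue but purple is not meant.

How it is judged (in metres and radians):
On the way, in this order (a step that is already met when the one before it is completed fails the run):
1. the blue-headed bar is lifted out of the rack (height (world z) of bar_blue above 0.075 m and contact force between bar_blue and rack below 0.1 N), for 0.1 s.
2. the bar lies home in the saddles and is pressed against the stop with 5 to 15 N for a second (distance between bar_blue_face and stop_face below 0.003 m and angle between the x axis of bar_blue and the x axis of fixture, either way round below 0.05 rad and angle between the z axis of bar_blue and the z axis of fixture, either way round below 0.2 rad and contact force between bar_blue and saddles above 0.3 N and contact force between bar_blue and stop between 5 and 15 N and contact force between the fingers and bar_blue above 4 N), for 1 s.
At the end, for the whole second after the job is handed in: Still pushing: plain end within 3 mm of the stop point, bar at rest in the saddles, along them within 0.05 rad, a flat up within 0.2 rad, 5 to 15 N between bar and stop, fingers on the bar with over 4 N; other bars, caliper and mounted sample within 20 mm of their starts (all of step 2 and linear speed of bar_blue below 0.01 m/s and distance of each of bar_red, bar_yellow, caliper, puck from where it was at the start of the episode below 0.02 m); the arm keeps its last pose, push and grip.
It fails at once if the bar is rammed against the stop (over 45 N) (contact force between bar_blue and stop above 45 N).
It fails at once if the bar is dropped (falls from the fingers, over 0.4 m/s) or slammed into the saddles (over 60 N) (contact force between bar_blue and saddles above 60 N or (linear speed of bar_blue above 0.4 m/s and contact force between the fingers and bar_blue below 0.1 N)).
It fails at once if another bar, the caliper or the mounted sample is shoved away (over 30 mm) (distance of any of bar_red, bar_yellow, caliper, puck from where it was at the start of the episode above 0.03 m).
It also fails if it takes over 64 s, if anything falls off the work surface, if the arm or the gripper's body presses on something with over 40 N, if the wrist force passes 120 N, or if a joint passes its speed limit or range.

## Working session

There is one attempt and no reset: what is moved stays moved. The work goes in short steps, Python scripts to look and compute and a tool call to move; the robot and the scene stay as the last step left them, time stands still between calls to the robot, and variables do not carry over. Pictures are saved under pics/ and viewed, at most 10 in all, crops included, and the job is handed in when it is done.

Besides the shell and the picture viewer there is one more tool, called after ">>>" as name(argument=value, ...), one argument or row to a line, values as JSON. send_rows: Moves the arm, as the interface text tells. Its arguments: {"type":"object","properties":{"targets":{"type":"array"},"grip_force":{"type":"number"}},"required":["targets"]}

```bash
mkdir -p pics
cat > h.py <<'E'
import numpy as np, cv2
from rig import r, cams
from scipy.spatial.transform import Rotation as R
def rot(a):
    a=np.array(a,float)
    return a if a.shape==(3,3) else (R.from_euler('xyz',a).as_matrix() if a.size==3 else R.from_quat(a).as_matrix())
def plane(f,px,z):
    px=np.atleast_2d(np.array(px,float)); 
    d=np.c_[(px[:,0]-f['cx'])/f['fx'],(px[:,1]-f['cy'])/f['fy'],np.ones(len(px))]@rot(f['attitude']).T
    o=np.array(f['xyz']); return o+d*((z-o[2])/d[:,2])[:,None]
def proj(f,p):
    c=(np.atleast_2d(p)-np.array(f['xyz']))@rot(f['attitude'])
    return np.c_[f['fx']*c[:,0]/c[:,2]+f['cx'],f['fy']*c[:,1]/c[:,2]+f['cy']]
E
python3 - <<'E'
from h import *
import pickle
for n in ['scene','top']:
    f=cams.grab_frame(n); cv2.imwrite(f'pics/{n}0.png',f['color']); pickle.dump(f,open(n+'0.pkl','wb'))
    print(n,f['xyz'],f['attitude'],f['fx'],f['cx'],f['cy'])
print(r.sense())
E
```

```text
scene [1241.3034545  -254.88246197  723.01962403] [-2.27718078  0.01533914  1.20475877] 410.9898258958599 278.65780650739947 217.4340847895634
top [ 336.52216282  -20.30517694 1302.52615841] [-3.00684898  0.00435399 -1.54602302] 465.9091243853787 286.4149343158899 213.16804461918937
{'clock': 0.1, 'qpos': array([-1.24138714e+00,  3.53541590e-01,  1.63404920e+00, -2.40978897e-05,
        1.15518956e+00, -2.41167370e-03]), 'qvel': array([-2.01360616e-05, -2.11249779e-03, -2.59546935e-03,  5.63330181e-04,
       -2.44859900e-04,  6.38953496e-04]), 'joint_efforts': array([-2.77008825e-03, -6.06360054e+01, -3.42820323e+01, -1.09334628e-04,
        3.78660159e-03, -9.09537363e-06]), 'eef_pos': array([ 203.45482737, -590.5186509 ,  230.66456689]), 'tcp_rot': array([-3.14040491e+00,  1.91705168e-05,  3.31830610e-01]), 'contact_force': array([-0.88322921, -0.82549974, -0.21426864]), 'wrist_torque': array([-0.0079948 , -0.00039184, -0.02276083]), 'grasp_force': 0.0, 'opening': 0.9985171424782351}
```

View pics/top0.png

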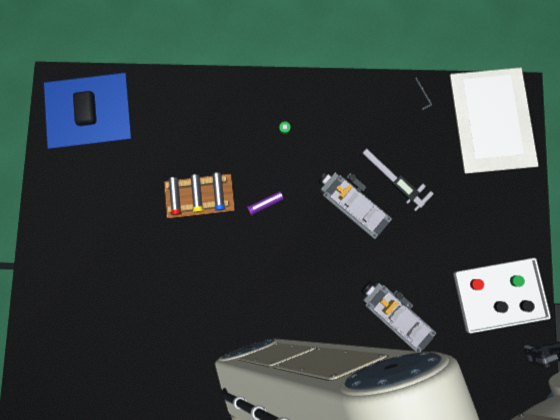

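View pics/scene0.png

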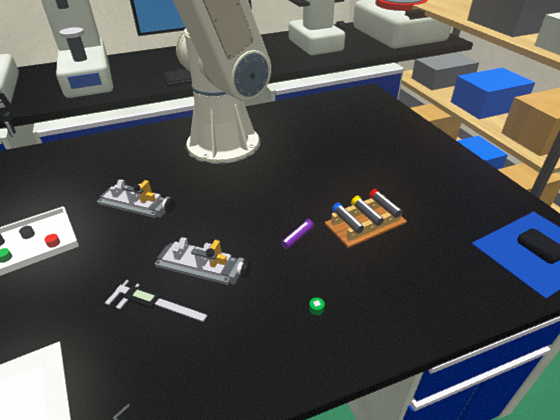

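The top view shows two fixtures, at (355,205) and (398,317), both with the brass stop and handwheel at their upper-left end. The fixture at (355,205) lies farthest left (+y). Bar-like things are red (175,195), yellow (197,193), blue (219,191, head at (220,207)) and a loose purple one (265,203). I choose the blue one in the rack and will check it in a close crop.

Run:
```python
from h import *
import pickle
f=pickle.load(open('top0.pkl','rb'))
P=lambda px,z:plane(f,px,z).round(0).tolist()
print('blue plain,head',P([[218,174],[220,207]],57)); print('fix wheel,stop,end',P([[326,180],[343,188],[382,230]],30))
print('fixB',P([[385,303]],30),'puck',P([[285,127]],20),'cal',P([[398,178]],10))
im=f['color']; a=cv2.resize(im[160:250,150:410],None,fx=3,fy=3,interpolation=cv2.INTER_CUBIC); cv2.imwrite('pics/crop.png',a)
```

```text
blue plain,head [[609.0, 179.0, 57.0], [518.0, 169.0, 57.0]]
fix wheel,stop,end [[605.0, -118.0, 30.0], [583.0, -166.0, 30.0], [469.0, -274.0, 30.0]]
fixB [[272.0, -281.0, 30.0]] puck [[758.0, -0.0, 20.0]] cal [[619.0, -323.0, 10.0]]
```

View pics/crop.png

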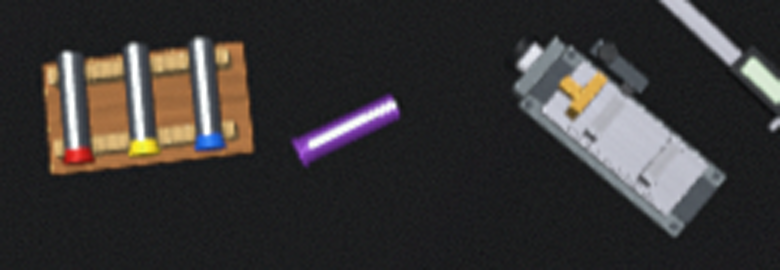

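The crop confirms blue head at crop (207,140), with yellow 60 mm to its left. The loose purple bar is separate. The chosen fixture has its brass stop at crop (583,92). Next I move over the fixture for a close view.

>>> send_rows(
  targets=[0.04,-0.023,0,0,0,-0.05,1,0.08,-0.046,0,0,0,-0.1,1,0.12,-0.069,0,0,0,-0.15,1,0.16,-0.092,0,0,0,-0.2,1,0.2,-0.115,0,0,0,-0.25,1,0.24,-0.138,0,0,0,-0.3,1,0.28,-0.161,0,0,0,-0.35,1,0.32,-0.184,0,0,0,-0.4,1,0.35,-0.2,0,0,0,-0.45,1,0.38,-0.22,0,0,0,-0.5,1,0.39,-0.225,0,0,0,-0.52,1,0.39,-0.225,0,0,0,-0.52,1],
)

```text
clock: 1.1
eef_pos: [502.3, -246.8, 231.1]
tcp_rot: [-3.142, -0.002, 0.857]
contact_force: [0.5, 0.1, -0.3]
opening: 1.001
grasp_force: 0.0
```

Run:
```python
from h import *
import pickle
s=r.sense(); print(s['clock'],s['eef_pos'],s['tcp_rot'],s['qpos'],s['contact_force'])
f=cams.grab_frame('wrist'); cv2.imwrite('pics/w1.png',f['color']); pickle.dump(f,open('w1.pkl','wb'))
print(f['xyz'],f['attitude'],f['fx'],f['cx'],f['cy'])
```

```text
1.1 [ 502.2510667  -246.84527512  231.09487798] [-3.14152744e+00 -2.02089360e-03  8.56765241e-01] [-0.46069505  0.25185012  1.77540398  0.00219822  1.11389614  0.25236662] [ 0.46357397  0.13735942 -0.2632599 ]
[ 547.92364301 -194.4586563   374.10120946] [ 2.86657894e+00  3.00431577e-04 -7.14687393e-01] 313.68296460908584 280.9754913537622 209.43382436520366
```

View pics/w1.png

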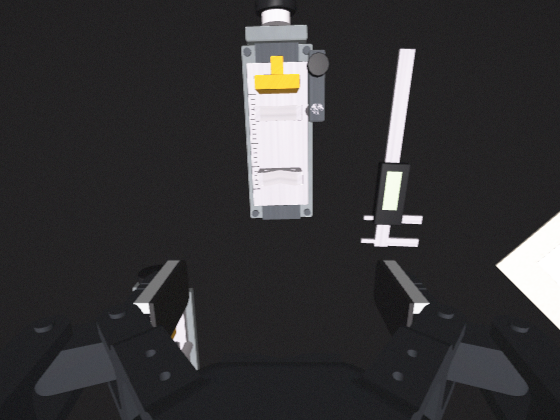

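The wrist view shows the fixture: brass stop about (277,82), saddles at rows ~110 and ~180, post at (317,63), caliper at (395,150). I will zoom for edges.

Run:
```python
from h import *
import pickle
f=pickle.load(open('w1.pkl','rb')); im=f['color']
cv2.imwrite('pics/w1z.png',cv2.resize(im[40:225,225:345],None,fx=3.2,fy=3.2,interpolation=cv2.INTER_CUBIC))
hsv=cv2.cvtColor(im,cv2.COLOR_BGR2HSV)
m=cv2.inRange(hsv,(15,120,60),(35,255,255)); 
for y in range(54,96,2):
    x=np.where(m[y,225:345])[0]+225
    if len(x): print(y,x.min(),x.max(),im[y,265],im[y,292])
# base outline: non-black
g=im.max(2)
for y in range(50,215,15):
    x=np.where(g[y,225:345]>55)[0]+225; w=np.where(g[y,225:345]>190)[0]+225; print(y,x.min(),x.max(),w.min() if len(w) else 0,w.max() if len(w) else 0)
```

```text
56 271 282 [121 111 109] [126 118 116]
58 270 282 [120 113 111] [125 117 115]
60 270 282 [123 113 111] [125 116 114]
62 271 282 [118 109 110] [249 247 250]
64 271 282 [245 240 244] [244 238 244]
66 271 282 [246 241 245] [244 239 244]
68 271 282 [245 239 244] [245 239 243]
70 271 282 [245 240 244] [245 239 243]
72 271 282 [245 240 245] [244 239 243]
74 271 298 [197 195 209] [ 71 229 254]
76 255 298 [ 70 221 253] [ 75 224 253]
78 255 298 [ 69 222 253] [ 72 222 253]
80 255 299 [ 71 222 253] [ 71 220 252]
82 255 299 [ 74 223 253] [ 72 221 252]
84 255 299 [ 74 224 253] [ 69 220 253]
86 255 298 [ 67 222 253] [ 71 222 253]
88 256 297 [ 65 207 249] [ 43 138 188]
90 257 296 [ 30  97 131] [ 40 101 135]
92 259 295 [ 37 100 135] [ 72 113 144]
50 241 324 0 0
65 242 328 246 306
80 243 324 247 307
95 243 324 248 307
110 244 324 249 304
125 245 312 249 307
140 246 312 250 307
155 247 312 251 307
170 248 312 252 307
185 248 312 251 310
200 249 312 252 310
```

View pics/w1z.png

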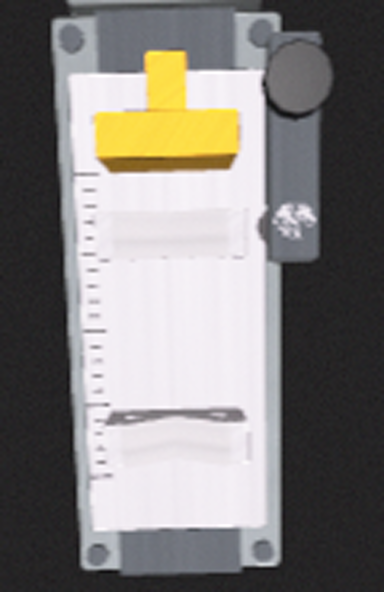

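Run:
```python
from h import *
import pickle
f=pickle.load(open('w1.pkl','rb'))
e=plane(f,[[255,88.8],[299,87.3]],78); print('stop edge',e, 'w',np.linalg.norm(e[0]-e[1]),'heading',np.arctan2(*(e[0]-e[1])[[1,0]])-np.pi/2)
for z in (8,12,16):
    q=plane(f,[[242.0,65],[249.3,200],[312.6,125],[312.6,200]],z)
    h=[np.arctan2(*(q[0]-q[1])[[1,0]]),np.arctan2(*(q[2]-q[3])[[1,0]])]
    n=np.array([-np.sin(np.mean(h)),np.cos(np.mean(h)),0]); d=q@n
    print(z,h,'width',d[1]-d[3],'lat of mid',(d[1]+d[3])/2,'stop mid lat',e.mean(0)@n, d)
for z in (28,):
    q=plane(f,[[246.5,65],[252.3,200],[307,65],[310,200]],z); print([np.arctan2(*(q[i]-q[i+1])[[1,0]]) for i in (0,2)], q)
# saddles outer edges zoom: front saddle top corners ; rear
sc=lambda x,y:(225+x/3.2,40+y/3.2)
q=plane(f,[sc(113,207),sc(245,207),sc(105,424),sc(244,420)],60);print(q)
print('stem',plane(f,[[277,58],[277,72]],60))
```

```text
stop edge [[ 548.42543334 -158.67563641   78.        ]
 [ 578.62915056 -183.24016173   78.        ]] w 38.931740753221625 heading 0.8880012245925206
8 [np.float64(0.8811662358176716), np.float64(0.8834791204297204)] width 76.09050955281407 lat of mid -544.1264722990709 stop mid lat -543.7848655953252 [-506.2539086  -506.08121752 -582.07097545 -582.17172708]
12 [np.float64(0.881166235817672), np.float64(0.8834791204297201)] width 75.25914917938962 lat of mid -544.1542287606316 stop mid lat -543.7848655953252 [-506.69545844 -506.52465417 -581.68415253 -581.78380335]
16 [np.float64(0.8811662358176713), np.float64(0.8834791204297204)] width 74.42778880596535 lat of mid -544.1819852221922 stop mid lat -543.7848655953252 [-507.13700827 -506.96809082 -581.29732961 -581.39587963]
[np.float64(0.8729823772124697), np.float64(0.9027694627997406)] [[ 557.21524583 -130.21799194   28.        ]
 [ 466.5219928  -238.37177576   28.        ]
 [ 603.57681015 -170.45033414   28.        ]
 [ 516.06695224 -281.35601414   28.        ]]
[[ 542.75051247 -170.29758352   60.        ]
 [ 572.37462448 -196.00352156   60.        ]
 [ 497.47550908 -216.86377925   60.        ]
 [ 531.32604535 -244.5594714    60.        ]]
stem [[ 581.44649295 -150.12649335   60.        ]
 [ 573.64624729 -159.05367909   60.        ]]
```

>>> send_rows(
  targets=[0.028,-0.026,0,0,0,0.07,0.06,0.056,-0.052,0,0,0,0.14,0.06,0.084,-0.078,0,0,0,0.21,0.06,0.112,-0.104,0,0,0,0.28,0.06,0.14,-0.13,0,0,0,0.35,0.06,0.17,-0.156,0,0,0,0.42,0.06,0.2,-0.184,0,0,0,0.49,0.06,0.228,-0.21,0,0,0,0.56,0.06,0.256,-0.236,0,0,0,0.63,0.06,0.284,-0.262,0,0,0,0.7,0.06,0.31,-0.285,0,0,0,0.747,0.06,0.31,-0.285,0,0,0,0.747,0.06],
)

```text
clock: 2.15
eef_pos: [488.7, 174.0, 231.3]
tcp_rot: [-3.14, -0.001, 0.104]
contact_force: [-0.6, 0.2, 0.8]
opening: 0.53
grasp_force: 0.0
```

Run:
```python
from h import *
import pickle
s=r.sense(); print(s['clock'],s['eef_pos'],s['tcp_rot'],s['qpos'],s['opening'])
f=cams.grab_frame('wrist'); cv2.imwrite('pics/w2.png',f['color']); pickle.dump(f,open('w2.pkl','wb'))
```

```text
2.15 [488.71354451 173.95667484 231.2748034 ] [-3.13984538e+00 -5.83086938e-04  1.03813136e-01] [3.38039017e-01 1.87102769e-01 1.85899607e+00 1.76012222e-03
 1.09452176e+00 1.80421549e+00] 0.5302931608354436
```

View pics/w2.png

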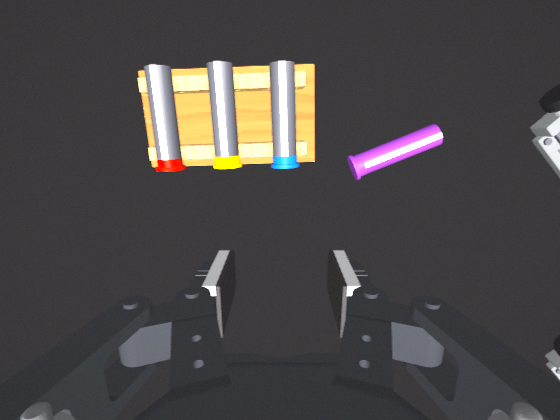

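Blue bar seen at (283,65)–(285,163) with the blue head at (285,161), yellow neighbour at (222,115). Measuring its axis.

Run:
```python
from h import *
import pickle
f=pickle.load(open('w2.pkl','rb')); im=f['color']; hsv=cv2.cvtColor(im,cv2.COLOR_BGR2HSV)
m=(hsv[:,:,1]<70)&(hsv[:,:,2]>40)
C=[]
for y in range(70,152,4):
    x=np.where(m[y,262:305])[0]+262; C.append([(x.min()+x.max())/2,y]); print(y,x.min(),x.max(),end='; ')
C=np.array(C); q=plane(f,C,45); k=np.polyfit(q[:,0],q[:,1],1); res=q[:,1]-np.polyval(k,q[:,0]); k=np.polyfit(q[abs(res)<1,0],q[abs(res)<1,1],1)
print('\nheading',np.arctan(k[0]),res.std(), 'y at 563',np.polyval(k,563))
b=cv2.inRange(hsv,(90,120,60),(118,255,255)); ys,xs=np.where(b[150:175,262:310]); print('blue rows',ys.min()+150,ys.max()+150,xs.min()+262,xs.max()+262)
col=im[56:70,283]; print(col.tolist()); print(im[148:172,285].tolist())
print('plain top edge',plane(f,[[283,61.5]],57.5),'plain top z45', plane(f,[[283,61.5]],45))
print('head',plane(f,[[285,ys.min()+150-.5]],57.5),plane(f,[[285,ys.max()+150.5]],45),plane(f,[[285,ys.max()+150.5]],55))
```

```text
70 270 293; 74 262 304; 78 262 304; 82 262 304; 86 262 294; 90 271 294; 94 271 294; 98 271 294; 102 271 294; 106 272 294; 110 272 294; 114 272 294; 118 272 294; 122 272 294; 126 272 294; 130 273 295; 134 273 295; 138 273 295; 142 273 304; 146 262 304; 150 262 304; 
heading 0.1405715605518585 1.4798795226183927 y at 563 180.0798406457163
blue rows 155 168 270 299
[[59, 58, 61], [61, 61, 63], [61, 59, 63], [60, 59, 59], [168, 169, 174], [255, 255, 255], [255, 255, 255], [255, 255, 255], [255, 255, 255], [255, 255, 255], [255, 255, 255], [255, 255, 255], [255, 255, 255], [255, 255, 255]]
[[255, 255, 255], [255, 255, 255], [255, 255, 255], [255, 255, 255], [255, 255, 255], [255, 255, 255], [255, 255, 255], [255, 255, 255], [255, 255, 255], [255, 249, 107], [255, 248, 106], [255, 249, 107], [255, 249, 104], [255, 249, 107], [255, 249, 108], [255, 248, 106], [255, 232, 90], [255, 249, 113], [255, 250, 112], [255, 247, 98], [255, 243, 93], [62, 60, 60], [64, 60, 63], [61, 60, 61]]
plain top edge [[610.29470959 185.22575097  57.5       ]] plain top z45 [[612.35502139 185.39417727  45.        ]]
head [[525.7359983 174.314947   57.5      ]] [[509.9578305  172.50084248  45.        ]] [[511.42036471 172.75779554  55.        ]]
```

Run:
```python
from h import *
import pickle
f=pickle.load(open('w2.pkl','rb'))
C=[[281.5,70],[282.5,92],[282.6,104],[283,114],[283,122],[284,134],[284.5,162]]
q=plane(f,C,46); k=np.polyfit(q[:,0],q[:,1],1); print(np.arctan(k[0]),np.polyval(k,560.7),q.round(1).tolist())
# yellow & red heading
for a,b in (((220.5,70),(227.5,162)),((157.5,72),(170,165))):
    q=plane(f,[a,b],46); print(np.arctan2(*(q[0]-q[1])[[1,0]]),q.mean(0))
h=np.arctan(k[0]); s=r.sense(); e=s['eef_pos']; Rm=rot(s['tcp_rot'])
t=np.array([560.7,np.polyval(k,560.7),0])-2*np.array([np.cos(h),np.sin(h),0]); t[2]=e[2]
print('tool delta',Rm.T@(t-e),'yaw turn',-(h-s['tcp_rot'][2]))
```

```text
0.1390070819308767 179.82265993834307 [[604.6, 186.0, 46.0], [584.8, 183.0, 46.0], [573.7, 181.7, 46.0], [564.3, 180.3, 46.0], [556.6, 179.5, 46.0], [545.0, 177.3, 46.0], [516.8, 173.8, 46.0]]
0.13285471722811107 [554.59059726 238.78152179  46.        ]
0.14092883383110513 [545.89719102 298.92731205  46.        ]
tool delta [ 7.06361551e+01 -4.24849146e-01 -1.69170650e-02] yaw turn -0.031968585650355846
```

>>> send_rows(
  targets=[0.035,0,0,0,0,-0.02,0.06,0.0706,0,0.01,0,0,-0.033,0.06,0.0706,0,0.04,0,0,-0.033,0.06,0.0706,0,0.07,0,0,-0.033,0.06,0.0706,0,0.1,0,0,-0.033,0.06,0.0706,0,0.125,0,0,-0.033,0.06,0.0706,0,0.145,0,0,-0.033,0.06,0.0706,0,0.16,0,0,-0.033,0.06,0.0706,0,0.175,0,0,-0.033,0.06,0.0706,0,0.19,0,0,-0.033,0.06,0.0706,0,0.2,0,0,-0.033,0.06,0.0706,0,0.207,0,0,-0.033,0.06],
)

```text
clock: 3.2
eef_pos: [558.4, 175.5, 23.1]
tcp_rot: [3.141, 0.002, 0.137]
contact_force: [-0.2, 0.2, 0.9]
opening: 0.533
grasp_force: 0.0
```

>>> send_rows(
  grip_force=60,
  targets=[0,0,0,0,0,0,-0.2,0,0,0,0,0,0,-0.4,0,0,0,0,0,0,-0.5,0,0,0,0,0,0,-0.6,0,0,0,0,0,0,-0.7,0,0,0,0,0,0,-0.8,0,0,0,0,0,0,-1,0,0,0,0,0,0,-1,0,0,0,0,0,0,-1,0,0,0,0,0,0,-1],
)

```text
clock: 4.03
eef_pos: [558.6, 178.5, 25.3]
tcp_rot: [-3.14, -0.0, 0.137]
contact_force: [-4.3, 9.1, 0.4]
opening: 0.273
grasp_force: 58.7
```

>>> send_rows(
  targets=[0,0,-0.01,0,0,0,-1,0,0,-0.02,0,0,0,-1,0,0,-0.035,0,0,0,-1,0,0,-0.055,0,0,0,-1,0,0,-0.075,0,0,0,-1,0,0,-0.1,0,0,0,-1,0,0,-0.12,0,0,0,-1,0,0,-0.13,0,0,0,-1,0,0,-0.13,0,0,0,-1,0,0,-0.13,0,0,0,-1],
)

```text
clock: 4.87
eef_pos: [559.1, 177.1, 154.7]
tcp_rot: [-3.141, -0.001, 0.138]
contact_force: [-0.5, 0.5, -4.4]
opening: 0.273
grasp_force: 59.2
```

Run:
```python
from h import *
s=r.sense(); print(s)
f=cams.grab_frame('wrist'); cv2.imwrite('pics/w3.png',f['color']); import pickle; pickle.dump(f,open('w3.pkl','wb'))
```

```text
{'clock': 4.8667, 'qpos': array([ 3.04212921e-01,  3.76633015e-01,  1.78742573e+00, -1.24727428e-04,
        9.76355005e-01,  1.73738647e+00]), 'qvel': array([-0.0003952 ,  0.03286631,  0.02101544,  0.00141307, -0.00461098,
        0.00090603]), 'joint_efforts': array([-2.26018421e-02, -6.24693990e+01, -3.29141843e+01, -6.60559454e-03,
        2.90387630e-02, -1.72563403e-03]), 'eef_pos': array([559.10757389, 177.07156629, 154.72975433]), 'tcp_rot': array([-3.14149915e+00, -1.17972340e-03,  1.37692515e-01]), 'contact_force': array([-0.52734409,  0.46195659, -4.40141806]), 'wrist_torque': array([ 0.02651669,  0.06808888, -0.01976879]), 'grasp_force': 59.245394468307495, 'opening': 0.27302439557084723}
```

View pics/w3.png

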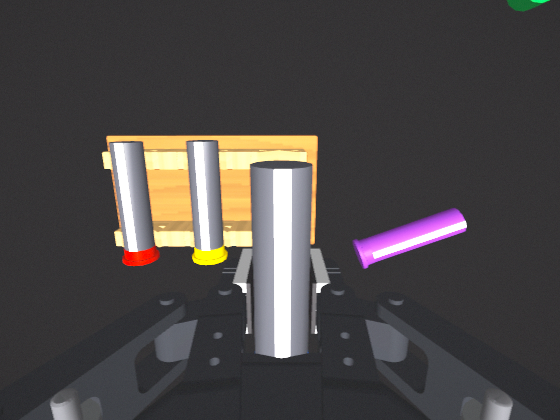

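The bar is held level with its flat up (highlight strip at column 281), and its plain end is at row ~163. The other two bars are undisturbed. Now I compute the transport.

```bash
cat > go.py <<'E'
from h import *
import sys
H=0.882; u=np.array([np.cos(H),np.sin(H),0]); stop=np.array([563.5,-171.0,62])
def delta(short,axisz,pe):  # pe: plain end distance ahead of TCP, axis 19.7 above TCP
    s=r.sense(); e=s['eef_pos']; Rm=rot(s['tcp_rot'])
    t=stop-u*(short+pe); t[2]=axisz-19.7
    n=np.array([-u[1],u[0],0])
    print('clock',s['clock'],'tcp',e.round(2),s['tcp_rot'].round(4),'F along/lat/z',[round(float(s['contact_force']@v),2) for v in (u,n,[0,0,1])],'grip',s['grasp_force'])
    print('tool delta',(Rm.T@(t-e)).round(1),'turn z',-(H-s['tcp_rot'][2]),'short now',(stop-e)@u-pe,'lat',(e-stop)@n)
E
python3 - <<'E'
from go import *
import pickle
f=pickle.load(open('w3.pkl','rb')); im=f['color']; print(im[150:172,281].max(1).tolist())
for z in (184,187): 
    q=plane(f,[[281,162.0]],z)[0]; d=q-[559.1,177.07,154.7]; h=.1377; print(d[0]*np.cos(h)+d[1]*np.sin(h), -d[0]*np.sin(h)+d[1]*np.cos(h))
delta(10,180,52)
E
```

```text
[237, 255, 255, 255, 255, 255, 255, 255, 255, 255, 218, 75, 77, 79, 80, 83, 80, 81, 124, 255, 255, 255]
55.245470928717296 0.06768588351239835
55.62585987824019 0.06564859968453174
clock 4.9167 tcp [558.44 176.9  153.69] [3.1414e+00 7.0000e-04 1.3770e-01] F along/lat/z [-0.78, -0.17, -4.22] grip 59.24523890018463
tool delta [-88.4 387.3  -6.5] turn z -0.7442609683751612 short now -317.3668967915201 lat 225.0410174709085
```

>>> send_rows(
  targets=[-0.004,0.018,-0.001,0,0,-0.04,-1,-0.013,0.055,-0.002,0,0,-0.11,-1,-0.022,0.095,-0.003,0,0,-0.19,-1,-0.031,0.135,-0.004,0,0,-0.27,-1,-0.04,0.175,-0.005,0,0,-0.35,-1,-0.049,0.215,-0.006,0,0,-0.43,-1,-0.058,0.255,-0.006,0,0,-0.51,-1,-0.067,0.295,-0.006,0,0,-0.59,-1,-0.076,0.335,-0.006,0,0,-0.66,-1,-0.084,0.37,-0.006,0,0,-0.72,-1,-0.088,0.387,-0.006,0,0,-0.744,-1,-0.088,0.387,-0.006,0,0,-0.744,-1],
)

```text
clock: 5.92
eef_pos: [523.6, -221.7, 158.6]
tcp_rot: [-3.14, 0.002, 0.88]
contact_force: [-0.1, -0.3, -3.8]
opening: 0.269
grasp_force: 59.6
```

>>> send_rows(
  targets=[0,0,0,0,0,0,-1,0,0,0,0,0,0,-1,0,0,0,0,0,0,-1],
)

```text
clock: 6.17
eef_pos: [524.6, -217.0, 159.5]
tcp_rot: [-3.14, 0.0, 0.882]
contact_force: [1.2, -0.1, -3.5]
opening: 0.274
grasp_force: 59.6
```

Run:
```python
from go import *
import pickle
delta(10,180,52); 
f=cams.grab_frame('wrist'); cv2.imwrite('pics/w4.png',f['color']); pickle.dump(f,open('w4.pkl','wb'))
delta(10,180,52)
```

```text
clock 6.1667 tcp [ 524.63 -216.99  159.53] [-3.140e+00  2.000e-04  8.824e-01] F along/lat/z [0.73, -0.98, -3.51] grip 59.599741101264954
tool delta [-1.8  0.8 -0.8] turn z 0.00035220881700837037 short now 8.208477731393359 lat 0.7786832853457604
clock 6.2167 tcp [ 524.81 -216.97  159.75] [-3.1405e+00  2.0000e-04  8.8280e-01] F along/lat/z [-0.69, -1.1, -3.96] grip 59.599741101264954
tool delta [-1.9  0.6 -0.5] turn z 0.0007898896660362142 short now 8.082967447739478 lat 0.6508594363592941
```

View pics/w4.png

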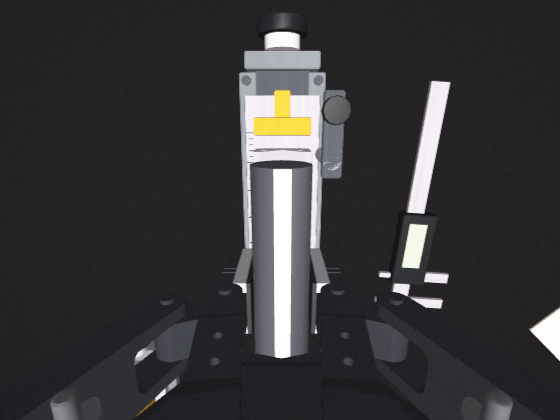

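The bar (column 281, plain end row ~167) lines up with the brass stop (columns 254–311, front edge row ~135), and its flat faces up. Now I refine the stop position relative to the bar in this same picture.

Run:
```python
from go import *
import pickle
f=pickle.load(open('w4.pkl','rb')); im=f['color']; hsv=cv2.cvtColor(im,cv2.COLOR_BGR2HSV)
m=cv2.inRange(hsv,(15,120,60),(35,255,255))
for y in (119,122,126,130,133): x=np.where(m[y])[0]; x=x[(x>240)&(x<330)]; print(y,x.min(),x.max(),end='; ')
for c in (260,282,305): print(c,im[128:142,c,2].tolist())
for y in (180,200,220): print(y,im[y,244:320,2].tolist())
```

```text
119 254 310; 122 254 310; 126 254 310; 130 254 310; 133 254 310; 260 [253, 253, 253, 253, 253, 253, 250, 198, 244, 243, 244, 244, 244, 244]
282 [253, 253, 253, 253, 254, 254, 251, 196, 246, 245, 246, 245, 245, 246]
305 [253, 254, 253, 253, 253, 253, 250, 191, 245, 245, 245, 245, 245, 245]
180 [176, 178, 178, 231, 245, 229, 155, 70, 71, 74, 78, 85, 87, 90, 92, 98, 100, 99, 103, 100, 105, 106, 107, 109, 111, 111, 113, 114, 116, 196, 254, 255, 255, 255, 255, 255, 255, 255, 255, 255, 255, 255, 255, 255, 255, 255, 255, 247, 127, 126, 126, 121, 119, 117, 115, 111, 110, 110, 106, 104, 103, 98, 93, 94, 87, 84, 79, 75, 204, 243, 245, 243, 237, 210, 175, 177]
200 [178, 179, 179, 172, 219, 242, 201, 87, 68, 77, 79, 83, 83, 91, 92, 95, 100, 101, 101, 103, 105, 105, 107, 110, 112, 112, 114, 116, 117, 197, 253, 255, 255, 255, 255, 255, 255, 255, 255, 255, 255, 255, 255, 255, 255, 255, 255, 229, 127, 124, 123, 121, 118, 113, 113, 110, 109, 107, 104, 101, 101, 97, 94, 88, 85, 81, 79, 169, 232, 243, 243, 241, 205, 161, 181, 179]
220 [135, 178, 183, 180, 207, 235, 229, 153, 69, 74, 76, 82, 84, 89, 94, 94, 98, 99, 99, 104, 103, 107, 109, 107, 111, 112, 115, 117, 118, 152, 251, 255, 255, 255, 255, 255, 255, 255, 255, 255, 255, 255, 255, 255, 255, 255, 253, 196, 125, 121, 121, 117, 117, 116, 113, 107, 109, 104, 101, 103, 98, 93, 89, 83, 83, 80, 99, 210, 242, 243, 242, 224, 188, 181, 182, 186]
```

Run:
```python
from go import *
import pickle
f=pickle.load(open('w4.pkl','rb')); n=np.array([-u[1],u[0],0]); e=np.array([524.7,-217.0,159.6])
q=plane(f,[[254,135],[311,135]],78); print(np.linalg.norm(q[1]-q[0]),'stop mid',q.mean(0),(q.mean(0)-e)@u,(q.mean(0)-e)@n,'head',np.arctan2(*(q[0]-q[1])[[1,0]])-np.pi/2)
for z,px in ((179.3,[281.2,180]),(179.3,[280.8,220]),(191.8,[281.2,168])):
    p=plane(f,[px],z)[0]; print((p-e)@u,(p-e)@n)
```

```text
39.69968762692308 stop mid [ 563.44637898 -171.46095144   78.        ] 59.784199199688196 -0.9676540531214037 head 0.8817389634999548
46.8675048462911 -0.1847595844433414
30.190122355431065 -0.01759301352248599
53.48058329274813 -0.2006924292440857
```

>>> send_rows(
  targets=[-0.001,0.0008,0.01,0,0,0,-1,-0.001,0.0008,0.03,0,0,0,-1,-0.001,0.0008,0.05,0,0,0,-1,-0.001,0.0008,0.065,0,0,0,-1,-0.001,0.0008,0.08,0,0,0,-1,-0.001,0.0008,0.09,0,0,0,-1,-0.001,0.0008,0.098,0,0,0,-1,-0.001,0.0008,0.104,0,0,0,-1,-0.001,0.0008,0.107,0,0,0,-1,-0.001,0.0008,0.107,0,0,0,-1,-0.001,0.0008,0.107,0,0,0,-1,-0.001,0.0008,0.107,0,0,0,-1],
)

```text
clock: 7.22
eef_pos: [525.5, -219.7, 54.0]
tcp_rot: [3.14, -0.0, 0.882]
contact_force: [0.4, 0.3, -4.0]
opening: 0.273
grasp_force: 59.6
```

Run:
```python
from go import *
delta(7,62,53)
```

```text
clock 7.2167 tcp [ 525.47 -219.7    53.95] [ 3.1404e+00 -4.0000e-04  8.8180e-01] F along/lat/z [0.44, -0.12, -3.97] grip 59.64505076408386
tool delta [ 1.8 -1.6 11.7] turn z -0.00023113345588410272 short now 8.771490544449492 lat -1.592238549956896
```

>>> send_rows(
  targets=[0,-0.0005,0.002,0,0,0,-1,0,-0.0008,0.004,0,0,0,-1,0,-0.0008,0.005,0,0,0,-1,0,-0.0008,0.006,0,0,0,-1,0,-0.0008,0.007,0,0,0,-1,0,-0.0008,0.008,0,0,0,-1,0,-0.0008,0.008,0,0,0,-1,0,-0.0008,0.008,0,0,0,-1,0,-0.0008,0.008,0,0,0,-1],
)

```text
clock: 7.97
eef_pos: [524.3, -219.0, 45.3]
tcp_rot: [3.142, -0.0, 0.882]
contact_force: [0.6, 0.2, -2.7]
opening: 0.268
grasp_force: 59.6
```

Run:
```python
from go import *
delta(7,62,53)
```

```text
clock 7.9667 tcp [ 524.34 -218.99   45.3 ] [ 3.1416 -0.      0.8818] F along/lat/z [0.6, -0.34, -2.75] grip 59.645293951034546
tool delta [ 1.9 -0.3  3. ] turn z -0.00021928503529744514 short now 8.933761316474047 lat -0.27245939414040876
```

Close to contact (Fz is beginning to change); now 0.5 mm steps.

>>> send_rows(
  targets=[0,0,0.0005,0,0,0,-1,0,0,0.001,0,0,0,-1,0,0,0.0015,0,0,0,-1,0,0,0.002,0,0,0,-1,0,0,0.002,0,0,0,-1,0,0,0.002,0,0,0,-1],
)

```text
clock: 8.47
eef_pos: [524.3, -219.0, 43.2]
tcp_rot: [-3.142, 0.0, 0.882]
contact_force: [-0.8, -0.4, -3.3]
opening: 0.274
grasp_force: 59.6
```

Run:
```python
from go import *
delta(7,62,53); print(r.sense()['wrist_torque'])
```

```text
clock 8.4667 tcp [ 524.29 -218.98   43.25] [-3.1415  0.      0.8818] F along/lat/z [-0.78, 0.38, -3.26] grip 59.6453583240509
tool delta [ 2.  -0.2  0.9] turn z -0.00023178295468817556 short now 8.958714887988336 lat -0.2281231583974126
[-0.03324569 -0.005673    0.01192244]
```

>>> send_rows(
  targets=[0,0,0.0005,0,0,0,-1,0,0,0.001,0,0,0,-1,0,0,0.0015,0,0,0,-1,0,0,0.0015,0,0,0,-1,0,0,0.0015,0,0,0,-1],
)

```text
clock: 8.88
eef_pos: [524.2, -218.9, 41.9]
tcp_rot: [-3.141, 0.0, 0.882]
contact_force: [-1.8, 0.8, 1.5]
opening: 0.272
grasp_force: 60.2
```

Run:
```python
from go import *
delta(7,62,53); print(r.sense()['wrist_torque'])
```

```text
clock 8.8833 tcp [ 524.24 -218.92   41.93] [-3.1414  0.      0.8819] F along/lat/z [-0.48, 1.9, 1.52] grip 60.245057344436646
tool delta [ 1.9 -0.2 -0.4] turn z -0.00014592896140419587 short now 8.94756138201214 lat -0.1512783019196533
[ 0.18178692  0.14133165 -0.02587995]
```

Seated: Fz went from -4 to +1.5 N. Sliding gently towards the stop.

>>> send_rows(
  targets=[0.0005,-0.0003,0,0,0,0,-1,0.001,-0.0003,0,0,0,0,-1,0.0015,-0.0003,0,0,0,0,-1,0.002,-0.0003,0,0,0,0,-1,0.0025,-0.0003,0,0,0,0,-1,0.003,-0.0003,0,0,0,0,-1,0.0035,-0.0003,0,0,0,0,-1,0.004,-0.0003,0,0,0,0,-1,0.004,-0.0003,0,0,0,0,-1,0.004,-0.0003,0,0,0,0,-1],
)

```text
clock: 9.72
eef_pos: [526.7, -215.6, 41.7]
tcp_rot: [-3.141, -0.0, 0.882]
contact_force: [-1.3, -0.0, -1.5]
opening: 0.272
grasp_force: 59.9
```

Run:
```python
from go import *
delta(7,62,53); print(r.sense()['wrist_torque'])
```

```text
clock 9.7167 tcp [ 526.65 -215.56   41.73] [-3.1415e+00 -1.0000e-04  8.8180e-01] F along/lat/z [-0.82, 1.0, -1.49] grip 59.8809152841568
tool delta [-2.2  0.1 -0.6] turn z -0.0001604136612659568 short now 4.820516467047838 lat 0.12357024314080789
[ 0.05619659  0.14322492 -0.01667876]
```

>>> send_rows(
  targets=[0.0004,0,0.0002,0,0,0,-1,0.0008,0,0.0004,0,0,0,-1,0.0012,0,0.0004,0,0,0,-1,0.0016,0,0.0004,0,0,0,-1,0.002,0,0.0004,0,0,0,-1,0.002,0,0.0004,0,0,0,-1,0.002,0,0.0004,0,0,0,-1],
)

```text
clock: 10.3
eef_pos: [527.6, -214.4, 41.6]
tcp_rot: [-3.141, 0.001, 0.882]
contact_force: [-4.5, -2.3, 3.6]
opening: 0.271
grasp_force: 60.3
```

>>> send_rows(
  targets=[0.0004,0,0,0,0,0,-1,0.0008,0,0,0,0,0,-1,0.0012,0,0,0,0,0,-1,0.0016,0,0,0,0,0,-1,0.0016,0,0,0,0,0,-1,0.0016,0,0,0,0,0,-1],
)

```text
clock: 10.8
eef_pos: [528.6, -213.2, 41.6]
tcp_rot: [-3.141, 0.001, 0.882]
contact_force: [-4.2, -1.9, 3.6]
opening: 0.276
grasp_force: 60.3
```

Run:
```python
from go import *
delta(7,62,53); print(r.sense()['wrist_torque'])
```

```text
clock 10.8 tcp [ 528.59 -213.15   41.61] [-3.1414e+00  6.0000e-04  8.8210e-01] F along/lat/z [-4.19, 2.05, 3.62] grip 60.29856741428375
tool delta [-5.3  0.2 -0.7] turn z 7.178387455042401e-05 short now 1.727600459971029 lat 0.1565426896828832
[-0.34232826  0.77643045  0.0493095 ]
```

>>> send_rows(
  targets=[0.0003,0,-0.0003,0,0,0,-1,0.0006,0,-0.0003,0,0,0,-1,0.0009,0,-0.0003,0,0,0,-1,0.0012,0,-0.0003,0,0,0,-1,0.0012,0,-0.0003,0,0,0,-1],
)

```text
clock: 11.22
eef_pos: [529.2, -212.5, 41.7]
tcp_rot: [-3.141, 0.001, 0.882]
contact_force: [-4.9, -5.3, 1.6]
opening: 0.277
grasp_force: 60.1
```

Run:
```python
from go import *
delta(7,62,53); print(r.sense()['wrist_torque'])
```

```text
clock 11.2167 tcp [ 529.18 -212.52   41.69] [-3.1413e+00  1.1000e-03  8.8210e-01] F along/lat/z [-7.18, 0.43, 1.63] grip 60.077531933784485
tool delta [-6.1  0.1 -0.6] turn z 5.9813276049980324e-05 short now 0.8733135715051077 lat 0.10589325867136523
[-0.78349973  0.86429737  0.00854318]
```

>>> send_rows(
  targets=[0.0003,0,-0.0001,0,0,0,-1,0.0006,0,-0.0001,0,0,0,-1,0.0006,0,-0.0001,0,0,0,-1,0.0006,0,-0.0001,0,0,0,-1],
)

```text
clock: 11.55
eef_pos: [529.2, -212.5, 41.7]
tcp_rot: [-3.141, 0.002, 0.882]
contact_force: [-6.8, -8.0, 1.7]
opening: 0.276
grasp_force: 60.1
```

Run:
```python
from go import *
delta(7,62,53); print(r.sense()['wrist_torque'])
```

```text
clock 11.55 tcp [ 529.16 -212.49   41.7 ] [-3.1411e+00  1.8000e-03  8.8230e-01] F along/lat/z [-10.49, 0.21, 1.67] grip 60.075634717941284
tool delta [-6.1  0.1 -0.6] turn z 0.0002715722415992383 short now 0.8566292887880422 lat 0.13503248340621354
[-1.27369379  1.02857361 -0.02465044]
```

TCP has stopped and the force climbs at about 5.5 N/mm, so the bar is on the stop. I'll add a touch for drag and hold.

>>> send_rows(
  targets=[0.0002,0,0,0,0,0,-1,0.0002,0,0,0,0,0,-1,0.0002,0,0,0,0,0,-1,0.0002,0,0,0,0,0,-1,0.0002,0,0,0,0,0,-1,0.0002,0,0,0,0,0,-1,0.0002,0,0,0,0,0,-1,0.0002,0,0,0,0,0,-1,0.0002,0,0,0,0,0,-1,0.0002,0,0,0,0,0,-1,0.0002,0,0,0,0,0,-1,0.0002,0,0,0,0,0,-1],
)

```text
clock: 12.55
eef_pos: [529.2, -212.5, 41.7]
tcp_rot: [-3.141, 0.002, 0.882]
contact_force: [-7.3, -9.6, 1.6]
opening: 0.274
grasp_force: 60.1
```

>>> send_rows(
  targets=[0,0,0,0,0,0,-1,0,0,0,0,0,0,-1,0,0,0,0,0,0,-1,0,0,0,0,0,0,-1,0,0,0,0,0,0,-1,0,0,0,0,0,0,-1,0,0,0,0,0,0,-1,0,0,0,0,0,0,-1,0,0,0,0,0,0,-1,0,0,0,0,0,0,-1,0,0,0,0,0,0,-1,0,0,0,0,0,0,-1],
)

```text
clock: 13.55
eef_pos: [529.2, -212.5, 41.7]
tcp_rot: [-3.141, 0.002, 0.882]
contact_force: [-7.4, -9.6, 1.1]
opening: 0.272
grasp_force: 60.1
```

Run:
```python
from go import *
for i in range(4):
    f=cams.grab_frame('wrist' if i<3 else 'scene'); delta(7,62,53)
    if i==2: w=f
a=cv2.resize(w['color'][60:240,180:380],None,fx=2.2,fy=2.2); b=cv2.resize(f['color'][200:300,130:270],None,fx=2.8,fy=2.8)
c=np.zeros((400,840,3),np.uint8); c[:a.shape[0],:a.shape[1]]=a; c[:b.shape[0],445:445+b.shape[1]]=b[:, :395]
cv2.imwrite('pics/fin.png',c[:, :800])
```

```text
clock 13.6 tcp [ 529.19 -212.48   41.7 ] [-3.1411e+00  2.0000e-03  8.8230e-01] F along/lat/z [-12.11, -0.11, 1.94] grip 60.080607533454895
tool delta [-6.2  0.1 -0.6] turn z 0.00026354387265314916 short now 0.8337674541722251 lat 0.11950204844976042
clock 13.65 tcp [ 529.17 -212.48   41.7 ] [-3.1411e+00  2.0000e-03  8.8220e-01] F along/lat/z [-13.25, 0.17, 1.47] grip 60.08024990558624
tool delta [-6.2  0.1 -0.6] turn z 0.00017912821296894865 short now 0.8450396533042408 lat 0.14172232680082786
clock 13.7 tcp [ 529.16 -212.5    41.71] [-3.1411e+00  2.1000e-03  8.8230e-01] F along/lat/z [-11.86, -0.61, 2.25] grip 60.07969915866852
tool delta [-6.1  0.1 -0.6] turn z 0.0002771439931038566 short now 0.8659666417370175 lat 0.12750259417118315
clock 13.75 tcp [ 529.2  -212.49   41.72] [-3.1411e+00  2.1000e-03  8.8230e-01] F along/lat/z [-12.4, -0.14, 1.15] grip 60.08011758327484
tool delta [-6.2  0.1 -0.6] turn z 0.00028656214423417037 short now 0.8317803968237314 lat 0.1110554506045176
```

View pics/fin.png

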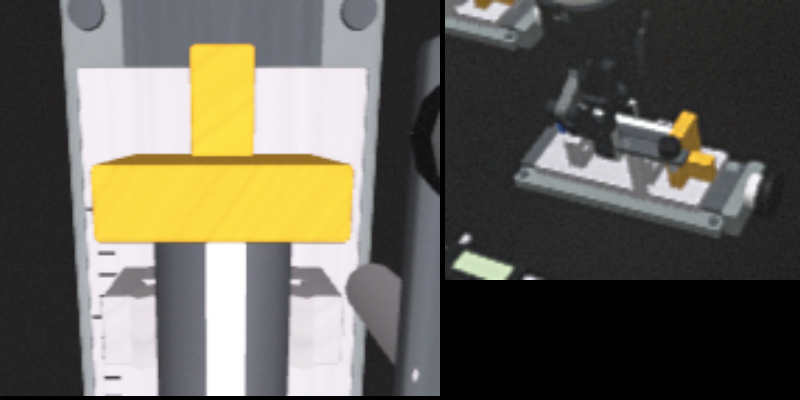

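The picture shows the bar square against the brass stop (plain end at crop (225,242)), flat up and seated in the saddles. The push is a steady 12 N at the wrist, including saddle drag. Handing in.

```bash
python3 -c "
from rig import r
print(r.sign_off())"
```

```text
the job is handed in; nothing more can be done
None
```

The blue-headed bar is in the saddles, flat up and square against the stop. The arm is still pushing with about 12 N at the wrist, roughly 8–12 N at the stop once saddle drag is taken off, and the job is handed in (no verdict was returned).

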